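# Open the touch-top recycling bin

## Robot

A 6-joint arm with a two-finger parallel gripper is mounted at the origin on the work surface. World frame = base frame: x ahead of the robot, y to its left, z up, the work surface at z = 0. Lengths are in m, angles in rad, forces in N, time in s.
With the tool pointing down it reaches from about 0.35 to 0.975 m from the base axis. Payload 7.1 kg.
Tool frame: the origin (TCP) lies midway between the tips of the shut fingers; the grasp point (between the pads) lies 19 mm behind it; z points along the fingers, y is the line along which they close (so a half turn about z gives the same grasp; the last joint's range is limited). The gripper opens to 88 mm and grips with 3 to 60 N. Pads are 20 mm wide; open, the fingers measure 115 mm over their backs; the gripper's body (75 mm by 178 mm) begins 61 mm behind the grasp point.
Start: joints at [-1.341, 0.423, 1.63, -0, 1.089, -0.019], TCP at [0.154, -0.606, 0.223] pointing down, gripper open.
Joint ranges: [-3, 3], [-0.9, 2.11], [0.09, 2.58], [-1.31, 4.45], [0.11, 2.69], [-2.54, 2.54]. Speed limits (rad/s): [2.39, 2.39, 3.01, 3.14, 3.14, 3.14].

## Interface

Orientations are given as a unit quaternion [w, x, y, z].
In Python, from station import move_pose, movel, movej, command_gripper, wait, inverse_kinematics, read_camera, camera_info, MotionError, job_done, get_time, get_joint_pos, get_qvel, get_effort, get_tcp_pos, get_ee_rot, get_ft_force, get_ft_torque, get_grip_width, get_finger_force gives the robot as it stands. Calls block until the motion is done:
- move_pose(position, orientation): joint-space move of the TCP to a pose.
- movel(position, frame=None, v=0.15, until_force=None): straight line of the TCP; frame=None keeps the orientation; v is the mean speed in m/s. With until_force (N) it stops when the force on the tool has changed by that much, and returns True; else False.
- movej(angles): joint-space move.
- command_gripper(opening): opening from 0.0 (shut) to 1.0 (fully open); the grip force is fixed at half the most; returns when the fingers have stopped.
- wait(seconds).
- inverse_kinematics(position, orientation): joint angles nearest the present ones, or None.
- read_camera(name): name is "scene" or "top" or "wrist"; returns the picture (480x640x3 uint8, red, green, blue); there is no depth.
- camera_info(name): a dict with "intrinsics" (3x3 intrinsics, pixels), "T" (4x4, takes a point from camera to world coordinates); the wrist camera has in their place "tool_from_camera" (4x4, takes a point from camera to tool coordinates, whose origin is the TCP and whose axes are the flange's). Camera axes: x right, y up, looking along -z (the intrinsics and any distortion apply to the point x, -y, -z); pixel columns grow to the right and rows downward; lengths in m; the calibration is good to about 2 mm. The wrist camera is an equidistant fisheye: a pixel r from the principal point sees the ray r / f radians off the axis. A picture is of the moment at which its call begins: read the wrist's pose just before it. camera_info takes no time and is no camera call.
A pose or a line that the arm cannot do raises MotionError and nothing moves.
- job_done(): hands the job in; it is judged then, once.
Readings, each from a call of its own:
- get_time(): time.
- get_joint_pos(): joint angles.
- get_qvel(): joint speeds.
- get_effort(): joint torques, N m.
- get_tcp_pos(): TCP position.
- get_ee_rot(): TCP orientation.
- get_ft_force(): force on the tool from outside, world axes, zero at the start.
- get_ft_torque(): the same for the moment, N m.
- get_grip_width(): opening from 0.0 (shut) to 1.0 (fully open).
- get_finger_force(): force on a finger pad.
Only numpy, scipy, OpenCV 4.12 (cv2) and the standard library are available. Lean on these libraries where they do the work, as an engineer would, in place of code of your own. Each camera call takes 0.05 s, during which the arm holds its last target. There are 200 camera calls.

## Task

Open the little green-lidded bin on the craft counter: press down with the fingertips held together on the middle of the round mark at the front of its lid until the catch lets go, and take your fingers away so that the lid springs ajar by itself. Then push the lid from below right up and over, past upright, until it leans back on its stop and stays open. Only press and push, never grip the lid, leave the black-lidded bin alone, and do not move the jar, the stapler or the pegs.

Things in the scene. Friction and masses are not known exactly. Their poses are not given: they have to be found in the camera images.
- green_lid (a joint): opening angle of the green lid (rad): 0 shut and latched, held firmly against prying; slightly negative while pressed; about 0.75 ajar on its spring; 1.85 leaning back on its stop. Let go below 1.57 (upright) it falls back to ajar, above it onto its stop; pushing it up from ajar takes under 2 N.
- green_pad (a point): centre of the round press mark (34 mm across, white ring) on top of the green lid, on the lid's surface, near its front edge; moves with the lid, z points out of the lid's top face. 137 mm ahead of the hinge line and 30 mm behind the front edge; 155 mm above the counter when shut. Pressing it about 4 mm down takes about 5 N and frees the catch for good; solid stop at 7 mm. The lid rises only as the finger moves away, within about 0.6 s.
- green_lip (a point): middle of the lower front edge of the green lid's rim (the outermost lower corner of the 15 mm high front lip); moves with the lid. In the lid's frame it lies 167 mm ahead of the hinge line and 9 mm below it. 140 mm above the counter when shut, about 256 mm when ajar.
- green_hinge (a point): middle of the green lid's hinge line at the back of the bin, 149 mm above the counter. Fixed to the bin: x points to the bin's back (away from the press mark), y along the hinge line, z up. At opening angle a the lower front edge (point green_lip) lies 167 cos a + 9 sin a mm in front of this line and 167 sin a - 9 cos a mm above it.
- green_bin: small touch-top bin fixed to the counter: hollow grey tub, dark neck, green hinged lid; 176 mm front to back, 150 wide, 155 high when shut. Origin at the centre of its underside, x to the back (hinge). Lid 167 mm from hinge line to front edge, panel 6 mm thick plus 3 mm liner, front lip 15 mm high; open, it rises to about 315 mm above the counter.
- black_lid (a joint): opening angle of the other bin's black lid (rad): 0 = shut; it has the same kind of catch and must stay shut
- black_bin: the other touch-top bin, same size and make with a black lid; fixed; origin at the centre of its underside, front faces -x. It and the green bin stand side by side, either one on the left
- jar: glass jar of beads with a metal screw lid, 68 mm across, 92 mm high, loose on the counter beside the bins (on the robot's left); origin at the centre of its underside
- stapler: chrome stapler, 130 x 34 x 58 mm, loose on the orange mat beyond the bins; origin at the centre of its underside, long along x
- peg0: wooden clothes peg lying on the mat, 72 x 13 x 11 mm, origin at the centre of its underside, long along x
- peg1: the second wooden clothes peg, like the first
- mat: orange silicone cutting mat, 190 x 280 x 3 mm, fixed to the counter beyond the bins; origin at the centre of its underside

How it is judged:
By the outcome, as a careful person would: the job done as asked, in the order asked, and still so for the second after the job is handed in, with the robot touching nothing.
It also fails if it takes over 48 s, if anything falls off the work surface, if the arm or the gripper's body presses on something with over 40 N, if the wrist force passes 120 N, or if a joint passes its speed limit or range.

## Working session

There is one attempt and no reset: what is moved stays moved. The work goes in short steps, each a Python script; the robot and the scene stay as the last script left them, time stands still between calls to the robot, and variables do not carry over. Pictures are saved under pics/ and viewed, at most 10 in all, crops included, and the job is handed in when it is done.

```bash
mkdir -p pics; python3 - <<'E'
from station import *
import cv2
for n in("scene","top"):
    cv2.imwrite(f"pics/{n}0.png",read_camera(n)[:,:,::-1]); i=camera_info(n); print(n,i)
print(get_time(),get_ee_rot(),get_ft_force())
E
```

```text
scene {'intrinsics': array([[466.31504133,   0.        , 323.3672459 ],
       [  0.        , 466.31504133, 238.6420387 ],
       [  0.        ,   0.        ,   1.        ]]), 'T': array([[ 0.35389772, -0.56032122,  0.74886349,  1.27359624],
       [ 0.935278  ,  0.21491519, -0.28118771, -0.1716733 ],
       [-0.0033867 ,  0.79990724,  0.60011411,  0.65802937],
       [ 0.        ,  0.        ,  0.        ,  1.        ]])}
top {'intrinsics': array([[481.58106316,   0.        , 326.86352522],
       [  0.        , 481.58106316, 239.40501753],
       [  0.        ,   0.        ,   1.        ]]), 'T': array([[ 0.02318706,  0.98721823, -0.15767855,  0.4669254 ],
       [-0.99945759,  0.01920118, -0.02675524,  0.0550938 ],
       [-0.02338565,  0.1582134 ,  0.98712797,  1.01345298],
       [ 0.        ,  0.        ,  0.        ,  1.        ]])}
0.1 [-6.83945998e-04  9.92270240e-01  1.24093906e-01 -7.20393810e-05] [-0.79295159 -0.00844346  0.1799148 ]
```

View pics/scene0.png

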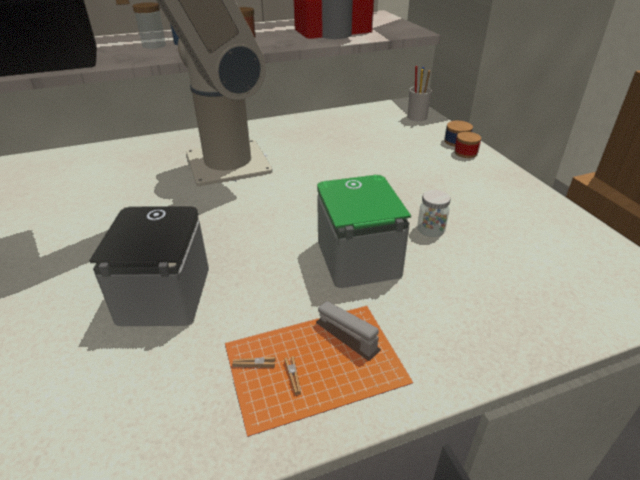

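View pics/top0.png

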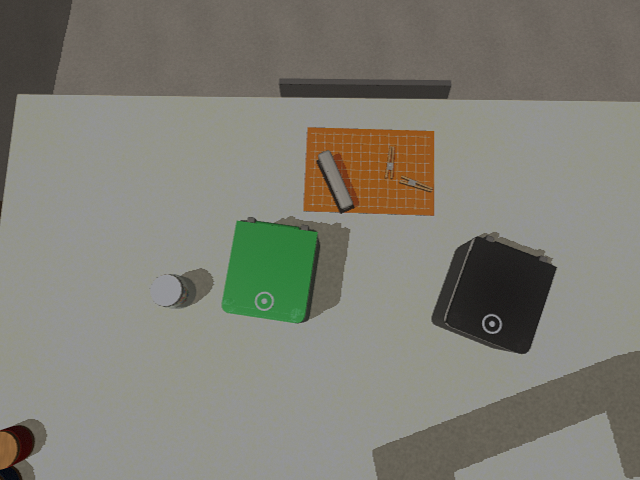

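The scene view shows the green-lidded bin at about (362,225), with its ring at (353,184). In the top view the ring is at (264,300), the hinge knobs are at (251,220) and (304,228), and the black bin is on the robot's right. The jar at (172,290) stands left of the green bin, with the mat beyond.

```bash
cat > vis.py <<'E'
import cv2, numpy as np
from station import *
def ray(n,p):
    c=camera_info(n); K=c["intrinsics"]; T=c["T"]
    d=T[:3,:3]@np.array([(p[0]-K[0,2])/K[0,0],-(p[1]-K[1,2])/K[1,1],-1]); return T[:3,3],d/np.linalg.norm(d)
def onz(n,p,z):
    o,d=ray(n,p); return o+d*(z-o[2])/d[2]
def tri(pa,pb,a="top",b="scene"):
    o,d=ray(a,pa); q,e=ray(b,pb)
    s=np.linalg.lstsq(np.c_[d,-e],q-o,rcond=None)[0]
    x,y=o+d*s[0],q+e*s[1]; return (x+y)/2,np.linalg.norm(x-y)
def green(im):
    h=cv2.cvtColor(im,cv2.COLOR_RGB2HSV); m=cv2.inRange(h,(45,120,50),(80,255,255))
    c=max(cv2.findContours(m,cv2.RETR_EXTERNAL,cv2.CHAIN_APPROX_NONE)[0],key=cv2.contourArea)
    return h,m,c
def ring(im):
    h,m,c=green(im); f=np.zeros_like(m); cv2.drawContours(f,[c],-1,255,-1)
    f=cv2.erode(f,np.ones((5,5)))
    w=cv2.inRange(h,(0,0,110),(180,110,255))&f
    w=cv2.morphologyEx(w,cv2.MORPH_CLOSE,np.ones((5,5)))
    r=max(cv2.findContours(w,cv2.RETR_EXTERNAL,cv2.CHAIN_APPROX_NONE)[0],key=cv2.contourArea)
    return cv2.fitEllipse(r),c
E
python3 - <<'E'
from vis import *
R={}
for n in("top","scene"):
    im=read_camera(n); e,c=ring(im); R[n]=e[0]; print(n,e)
    P=np.array([onz(n,p,0.155)[:2] for p in c[:,0]],np.float32)
    b=cv2.minAreaRect(P); print(b, cv2.boxPoints(b).tolist())
    print("pad onz",onz(n,e[0],.155))
print(tri(R["top"],R["scene"]))
E
```

```text
top ((263.82012939453125, 300.734619140625), (18.607147216796875, 19.243633270263672), 50.60235595703125)
((0.5467673540115356, 0.17986400425434113), (0.14896315336227417, 0.17007315158843994), 82.82128143310547) [[0.45308980345726013, 0.11659283936023712], [0.6218298077583313, 0.09533970057964325], [0.6404448747634888, 0.24313516914844513], [0.47170490026474, 0.2643883228302002]]
pad onz [0.49164799 0.18772215 0.155     ]Traceback (most recent call last):
  File "<stdin>", line 4, in <module>
  File "vis.py", line 21, in ring
    r=max(cv2.findContours(w,cv2.RETR_EXTERNAL,cv2.CHAIN_APPROX_NONE)[0],key=cv2.contourArea)
ValueError: max() iterable argument is empty
```

```bash
sed -i 's/np.ones((5,5)))$/np.ones((3,3)))/; s/(180,110,255)/(180,150,255)/' vis.py; cat > geo.py <<'E'
import numpy as np
from scipy.spatial.transform import Rotation as Rn
def quat(yaw,tilt,flip=0):  # tool pointing along yaw, tilted down by tilt
    z=np.array([np.cos(yaw)*np.cos(tilt),np.sin(yaw)*np.cos(tilt),-np.sin(tilt)])
    y=np.array([-np.sin(yaw),np.cos(yaw),0])*(-1 if flip else 1)
    return Rn.from_matrix(np.c_[np.cross(y,z),y,z]).as_quat(scalar_first=True)
E
python3 - <<'E'
from vis import *; from geo import *
R={}
for n in("top","scene"):
    im=read_camera(n); e,c=ring(im); R[n]=e[0]; print(n,e)
    P=np.array([onz(n,p,0.155)[:2] for p in c[:,0]],np.float32)
    print(cv2.minAreaRect(P))
print(tri(R["top"],R["scene"]))
print(camera_info("wrist")["tool_from_camera"])
pad=np.array([.4916,.1875]); th=-np.radians(7.2); u=np.array([np.cos(th),np.sin(th)]); H=pad+.137*u
for f in(0,1):
  print("press",inverse_kinematics([*pad,.2],quat(th,np.pi/2,f)))
  for tilt in(.2,.35,.6):
   for yaw in(th,.1,.3):
    q=quat(yaw,tilt,f)
    print(f,tilt,yaw,[None if (s:=inverse_kinematics([*(H-u*a),z],q)) is None else s.round(2).tolist() if hasattr(s,'round') else np.round(s,2).tolist() for a,z in((.25,.205),(.09,.205),(.06,.27),(-.025,.292))])
E
```

```text
top ((255.99081420898438, 301.66339111328125), (31.625244140625, 83.38990783691406), 106.84796142578125)
((0.5467909574508667, 0.1797804832458496), (0.14914996922016144, 0.16998526453971863), 82.8413314819336)
scene ((361.7100524902344, 202.16989135742188), (46.92110824584961, 83.72381591796875), 94.24677276611328)
((0.5517855882644653, 0.1814744472503662), (0.14910036325454712, 0.1804070621728897), 82.79893493652344)
(array([0.49140387, 0.21096858, 0.10718696]), np.float64(0.002549706288589942))
[[-8.24537849e-04  9.64817308e-01  2.62919914e-01  7.09336465e-02]
 [ 9.99999162e-01  1.05791464e-03 -7.46072027e-04 -1.23918652e-03]
 [-9.97970031e-04  2.62919079e-01 -9.64817372e-01 -1.63089993e-01]
 [ 0.00000000e+00  0.00000000e+00  0.00000000e+00  1.00000000e+00]]
press [ 3.41757127e-01  3.08542279e-01  1.86648823e+00 -4.44089210e-16
  9.66562144e-01 -1.10337549e+00]
0 0.2 -0.12566370614359174 [None, [0.71, 0.66, 2.37, 4.0, 1.3, 1.48], [0.65, 0.47, 2.33, 3.99, 1.14, 1.31], [0.5, 0.46, 2.2, 3.9, 0.99, 1.24]]
0 0.2 0.1 [None, [0.53, 0.67, 2.45, 3.57, 1.36, 1.57], [0.47, 0.45, 2.41, 3.54, 1
[... 1578 characters left out ...]
9, -1.99], [0.48, 0.36, 2.16, 4.03, 0.76, -2.07]]
1 0.35 0.1 [None, [0.51, 0.52, 2.44, 3.59, 1.05, -1.66], [0.45, 0.32, 2.38, 3.61, 0.81, -1.78], [0.33, 0.33, 2.22, 3.51, 0.66, -1.78]]
1 0.35 0.3 [None, [0.31, 0.52, 2.47, 3.15, 1.06, -1.57], [0.27, 0.31, 2.4, 3.1, 0.79, -1.55], [0.18, 0.33, 2.23, 2.96, 0.64, -1.46]]
1 0.6 -0.12566370614359174 [None, [0.61, 0.35, 2.29, 4.27, 0.66, -2.12], None, None]
1 0.6 0.1 [[0.9, 0.22, 2.57, 4.18, 0.76, -1.94], [0.47, 0.32, 2.36, 3.74, 0.55, -1.88], [0.42, 0.17, 2.27, 3.96, 0.36, -2.17], [0.31, 0.23, 2.11, 3.98, 0.24, -2.27]]
1 0.6 0.3 [None, [0.31, 0.3, 2.38, 3.16, 0.52, -1.58], [0.27, 0.16, 2.29, 3.06, 0.28, -1.5], [0.19, 0.23, 2.12, 2.66, 0.19, -1.16]]
```

```bash
python3 - <<'E'
from vis import *; from geo import *
im=read_camera("scene"); c=im[174:196,340:368].astype(int); w=((c.min(2)>90)&(c[:,:,1]-c[:,:,0]<60)).astype(np.uint8)
print("\n".join("".join(".#"[v] for v in r) for r in w))
for p in((353,184),(353,184.5)): print(tri((263.8,300.7),p))
pad=np.array([.4916,.1875]); th=-np.radians(7.2); u=np.array([np.cos(th),np.sin(th)]); v=np.array([-u[1],u[0]]);H=pad+.137*u
for f in(0,1):
  for tilt in(.15,.3,.45):
   for dy in (0,-.4):
    q=quat(th+np.pi/2+dy,tilt,f)
    print(f,tilt,dy,[None if (s:=inverse_kinematics([*(H-u*a+v*l),z],q)) is None else np.round(s,2).tolist() for a,l,z in((.11,-.2,.21),(.11,-.015,.21),(.08,-.015,.27),(-.03,-.015,.292))])
E
```

```text
############################
############################
##########################..
##################..........
##########..................
##..........................
........########............
.......####...#.####........
......###...###..####.......
.....###...#####...###......
.....###...#####...###......
.....####...####...###......
......#####......#####......
.......##############.......
........###########.........
............................
............................
............................
............................
............................
............................
............................
(array([0.49195662, 0.18823843, 0.15813831]), np.float64(0.002017250939363834))
(array([0.49196744, 0.18835842, 0.15691477]), np.float64(0.001872362960668152))
0 0.15 0 [[-0.63, 0.76, 1.88, 1.05, 1.67, 2.01], [-0.3, 0.73, 2.0, 1.35, 1.5, 1.97], [-0.29, 0.63, 1.95, 1.35, 1.53, 2.13], [-0.26, 0.69, 1.69, 1.37, 1.55, 2.32]]
0 0.15 -0.4 [[-0.71, 0.7, 2.13, 1.35, 1.49, 1.88], [-0.29, 0.69, 2.26, 1.77, 1.38, 1.76], [-0.28, 0.54, 2.21, 1.74, 1.34, 1.96], [-0.24, 0.
[... 1001 characters left out ...]
.97, 1.72, 1.29, -0.98]]
1 0.3 0 [[-0.62, 0.68, 1.89, 1.0, 1.57, -1.07], [-0.28, 0.64, 2.01, 1.3, 1.38, -1.07], [-0.27, 0.55, 1.94, 1.28, 1.42, -0.92], [-0.24, 0.63, 1.69, 1.27, 1.45, -0.74]]
1 0.3 -0.4 [[-0.69, 0.6, 2.14, 1.3, 1.36, -1.16], [-0.26, 0.57, 2.26, 1.73, 1.21, -1.25], [-0.25, 0.44, 2.19, 1.66, 1.18, -1.04], [-0.23, 0.5, 1.95, 1.6, 1.15, -0.84]]
1 0.45 0 [[-0.59, 0.59, 1.91, 0.95, 1.46, -1.0], [-0.24, 0.55, 2.02, 1.22, 1.26, -0.96], [-0.24, 0.47, 1.93, 1.18, 1.31, -0.81], [-0.22, 0.56, 1.68, 1.16, 1.36, -0.65]]
1 0.45 -0.4 [[-0.65, 0.5, 2.14, 1.24, 1.24, -1.04], [-0.22, 0.46, 2.25, 1.64, 1.04, -1.09], [-0.21, 0.35, 2.17, 1.53, 1.03, -0.86], [-0.19, 0.43, 1.93, 1.45, 1.03, -0.68]]
```

```bash
python3 - <<'E'
from vis import *; from geo import *
th=-np.radians(7.2); q=quat(th,np.pi/2,0); P=np.array([.4918,.188])
command_gripper(0.0)
movel([.154,-.606,.32],v=.2)
move_pose([*P,.30],q); movel([*P,.18],v=.2)
print(get_time(),get_tcp_pos(),get_ft_force())
print(movel([*P,.145],v=.02,until_force=2.0)); zc=get_tcp_pos()[2]; print("contact",get_tcp_pos(),get_ft_force())
cv2.imwrite("pics/contact.png",read_camera("scene")[:,:,::-1])
movel([*P,zc-.0047],v=.02); wait(.2); print(get_tcp_pos(),get_ft_force(),get_time())
E
```

```text
6.1 [0.4924765  0.18805271 0.18067471] [0.2287591  0.11898484 0.08816305]
True
contact [0.49165205 0.18797502 0.15455014] [0.20798192 0.73454702 2.82955422]
[0.49160564 0.18797592 0.14983883] [-1.86495407  0.11591991  4.28691983] 7.9083
```

View pics/contact.png

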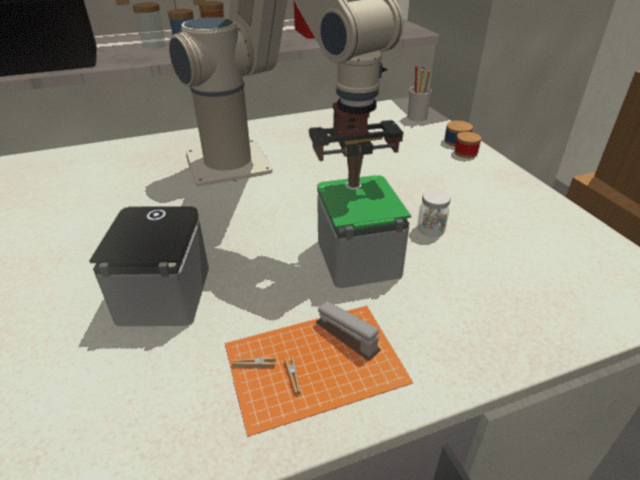

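The picture shows the shut fingertips standing on the ring at (353,184). I'll press a hair deeper, then withdraw.

```bash
python3 - <<'E'
from vis import *; from geo import *
th=-np.radians(7.2); P=np.array([.4918,.188])
movel([*P,.1488],v=.02); wait(.1); print(get_tcp_pos(),get_ft_force())
movel([*P,.33],v=.2); wait(.6)
print(get_time(),get_ft_force()); cv2.imwrite("pics/ajar.png",read_camera("scene")[:,:,::-1])
E
```

```text
[0.49165888 0.1879702  0.14881348] [-2.01241185  0.11807875  4.68077192]
9.9167 [-0.18399499 -0.23184037 -0.30329902]
```

View pics/ajar.png

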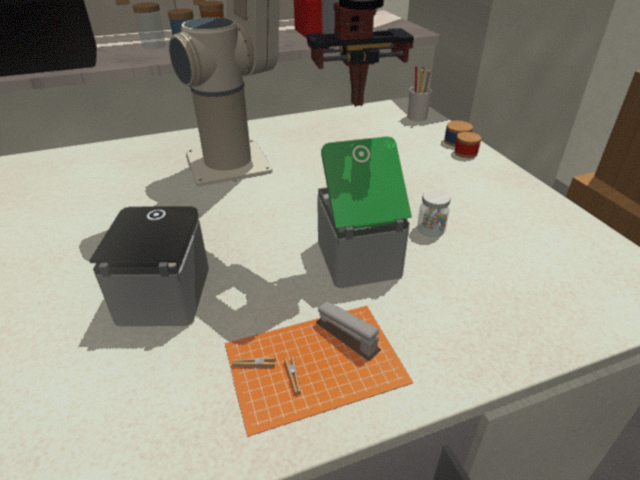

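The lid is ajar, with the ring now at (361,154), and the other things are undisturbed. Next I'll bring the shut fingers in from the right side, under the lid.

```bash
python3 - <<'E'
from vis import *; from geo import *
th=-np.radians(7.2); u=np.array([np.cos(th),np.sin(th)]); v=np.array([-u[1],u[0]]); H=np.array([.6277,.1708])
q=quat(th+np.pi/2,.2,1)
pt=lambda a,l,z:[*(H-u*a+v*l),z]
movel([.40,-.03,.38],v=.3)
move_pose(pt(.11,-.22,.30),q)
movel(pt(.11,-.22,.208),v=.2)
print(get_time(),get_tcp_pos(),pt(.11,-.22,.208),get_ft_force())
print(movel(pt(.11,-.03,.208),v=.15,until_force=5))
print(get_time(),get_tcp_pos(),get_ft_force()); cv2.imwrite("pics/under.png",read_camera("scene")[:,:,::-1])
E
```

```text
12.5 [ 0.49134233 -0.03310353  0.20922586] [np.float64(0.49099407147126056), np.float64(-0.03367857859711165), 0.208] [ 0.1373767  -0.33724428  0.56414042]
False
13.9167 [0.51500298 0.1542794  0.2079783 ] [-1.28391337 -0.06372132  0.28366955]
```

View pics/under.png

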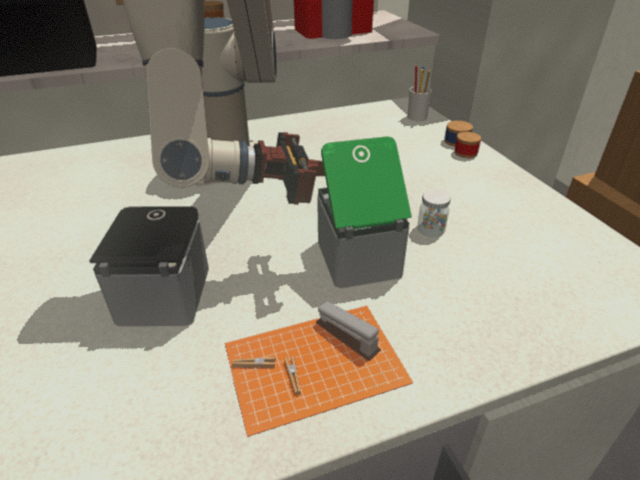

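The fingers are under the lid's right side at about (325,167), with the gripper body clear at (300,170). Now I'll sweep the arc about the hinge.

```bash
python3 - <<'E'
from vis import *; from geo import *
th=-np.radians(7.2); u=np.array([np.cos(th),np.sin(th)]); v=np.array([-u[1],u[0]]); H=np.array([.6277,.1708])
for t in np.linspace(.6,1.68,10):
    r=.13
    hit=movel([*(H-u*r*np.cos(t)+v*-.03),.149+r*np.sin(t)],v=.12,until_force=8)
    print(round(t,2),hit,np.round(get_ft_force(),1))
    if hit: break
print(get_time(),get_tcp_pos()); cv2.imwrite("pics/up.png",read_camera("scene")[:,:,::-1])
E
```

```text
0.6 False [-0.7 -0.3  0.4]
0.72 False [-0.8 -0.9 -0.8]
0.84 False [-0.9  0.1 -0.5]
0.96 False [-0.9 -0.1  0.6]
1.08 False [-0.3 -0.1 -0.7]
1.2 False [-1.  -0.7 -0.1]
1.32 False [-0.8 -0.6  0. ]
1.44 False [0.2 0.3 0.1]
1.56 False [-0.7  0.3 -0.1]
1.68 False [ 0.7  0.1 -0.2]
16.7917 [0.63755102 0.13932382 0.27802288]
```

View pics/up.png

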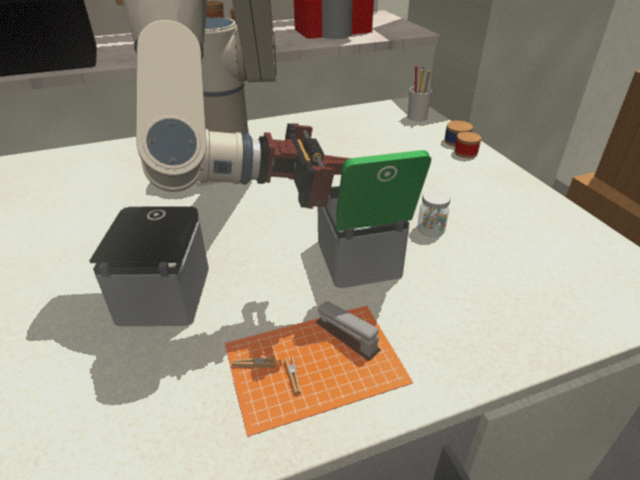

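The lid is past upright, with its top edge at (340–428,155) and the ring at (387,173), and the fingers are in front of it. Next I'll back off toward the front, withdraw sideways and check.

```bash
python3 - <<'E'
from vis import *; from geo import *
th=-np.radians(7.2); u=np.array([np.cos(th),np.sin(th)]); v=np.array([-u[1],u[0]]); H=np.array([.6277,.1708])
movel([*(H-u*.06-v*.03),.29],v=.15)
movel([*(H-u*.10-v*.22),.32],v=.2)
wait(.8); print(get_time(),get_ft_force())
a=read_camera("scene"); b=read_camera("top")
cv2.imwrite("pics/end.png",np.hstack([a[60:460,60:460],b[60:460,150:550]])[:,:,::-1])
e=max(cv2.findContours(cv2.inRange(cv2.cvtColor(a,cv2.COLOR_RGB2HSV),(45,120,50),(80,255,255)),0,1)[0],key=cv2.contourArea); print(cv2.boundingRect(e))
E
```

```text
19.425 [0.00862716 0.49992343 1.37398479]
(345, 151, 85, 74)
```

View pics/end.png

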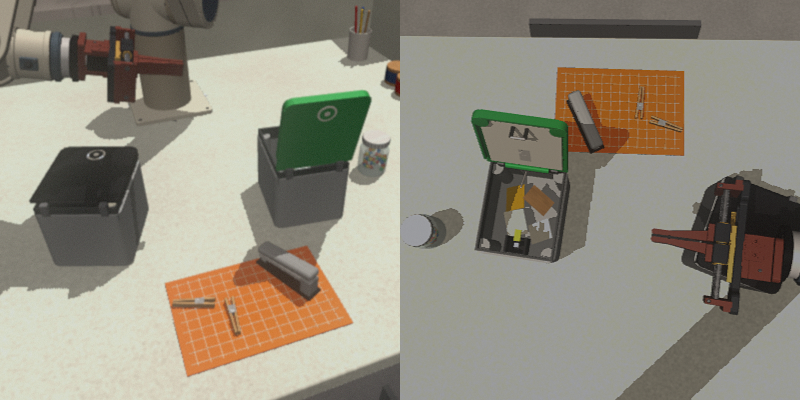

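The lid leans back on its stop, with its open underside visible at (520,140) in the right half. The black lid is shut, the jar, stapler and pegs are in place, and the gripper is clear at about z 0.32.

```bash
python3 -c "
from station import *
print(job_done(),get_time())"
```

```text
the job is handed in; nothing more can be done
the job is handed in; nothing more can be done
```

The green lid was pressed free, sprang ajar by itself, and was pushed past upright onto its stop, where it stayed with the robot clear; nothing else appears moved, and the job was handed in at about 19.5 s.

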